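Lock the sample carrier in the trimming fixture

ROBOT

A 6-joint arm with a two-finger parallel gripper is mounted at the origin on the work surface. World frame = base frame: x ahead of the robot, y to its left, z up, the work surface at z = 0. Lengths are in m, angles in rad, forces in N, time in s.
With the tool pointing down it reaches from about 0.325 to 0.9 m from the base axis. Payload 6.1 kg.
Tool frame: the origin (TCP) lies midway between the tips of the shut fingers; the grasp point (between the pads) lies 19 mm behind it; z points along the fingers, y is the line along which they close (so a half turn about z gives the same grasp; the last joint's range is limited). The gripper opens to 85 mm and grips with 20 to 120 N. Pads are 22 mm wide; open, the fingers measure 114 mm over their backs; the gripper's body (76 mm by 85 mm) begins 54 mm behind the grasp point. The pads swing forward as they close: fully open they stand 13 mm farther back than shut.
Start: joints at [-1.422, 0.22, 1.526, -0, 1.395, -0.126], TCP at [0.17, -0.602, 0.231] pointing down, gripper open.
Joint ranges: [-2.98, 2.98], [-0.91, 2.08], [0.09, 2.57], [-1.24, 4.39], [0.2, 2.65], [-2.68, 2.68]. Speed limits (rad/s): [2.57, 2.57, 3.01, 3.14, 3.14, 3.14].

INTERFACE

Orientations are given as [roll, pitch, yaw] about the fixed x, y, z axes, in that order (R = Rz(yaw) Ry(pitch) Rx(roll)).
In Python, from plant import movep, move_l, set_joints, gripper_to, hold, inverse_kinematics, observe, get_image, get_calibration, Unreachable, job_done gives the robot as it stands. Calls block until the motion is done:
- movep(position, orientation): joint-space move of the TCP to a pose.
- move_l(position, feed=0.15, rotation=None, max_force=None): straight line of the TCP; rotation=None keeps the orientation; feed is the mean speed in m/s. With max_force (N) it stops when the force on the tool has changed by that much, and returns True; else False.
- set_joints(angles): joint-space move.
- gripper_to(opening, f_grip=None): finger opening in m; f_grip is the grip in N (None keeps the last); returns when the fingers have stopped.
- hold(seconds).
- inverse_kinematics(position, orientation): joint angles nearest the present ones, or None.
- observe(): the state.
- get_image(name): name is "scene" or "top" or "wrist"; returns (picture, depth): 400x640x3 uint8, red, green, blue; 400x640 float32, m along the optical axis (not along the pixel's ray), 0 where there is no reading.
- get_calibration(name): a dict with "intrinsics" (3x3 intrinsics, pixels), "world_from_camera" (4x4, takes a point from camera to world coordinates). Camera axes: x right, y down, z forward; pixel columns grow to the right and rows downward; lengths in m; the calibration is good to about 2 mm. A picture is of the moment at which its call begins: read the wrist's pose just before it. get_calibration takes no time and is no camera call; for the wrist camera it gives the pose at the moment of the call.
A pose or a line that the arm cannot do raises Unreachable and nothing moves.
- job_done(): hands the job in; it is judged then, once.
The state is a dict: "time_s": time; "q": joint angles; "joint_velocities": joint speeds; "joint_torque": joint torques, N m; "eef_pos": TCP position; "tcp_rot": TCP orientation; "ft_force": force on the tool from outside, world axes, zero at the start; "torque": the same for the moment, N m; "opening": finger opening in m; "grasp_force": force on a finger pad.
Only numpy, scipy, OpenCV 4.12 (cv2) and the standard library are available. Lean on these libraries where they do the work, as an engineer would, in place of code of your own. Each camera call takes 0.05 s, during which the arm holds its last target. There are 200 camera calls.

TASK

The sample carrier stands short of the end stop in the guide of the orange trimming fixture. Using fingertips only, push the carrier along the guide until it sits fully home against the stop, then push the red handle of the toggle clamp over and down, past its dead point, until it snaps into lock and the rubber pad holds the carrier down, and take the hand away. Nothing is to be picked up: do not lift or tip the carrier, and leave the jar, the plate tool and the spare cup where they stand.

Things in the scene. Friction and masses are not known exactly. Their poses are not given: they have to be found in the camera images.
- fixture: Orange base plate 300 (x) x 116 (y) x 12 mm on a black breadboard whose top is 12 mm above the work surface. Origin: centre of its underside, z up. +x is the pushing direction, roughly world +y (up to 23 degrees either way). On it, centred on y = 0: two guide rails 10 mm high, x -140 to 20 mm, 83 mm apart inside; then end stop; then toggle clamp, x 45 to 129 mm, bracket up to 70 mm above the origin.
- stop_face (a point): Stop line on the base plate's top, in the middle: 20 mm to +x and 12 mm above the fixture's origin; axes as the fixture's. The end stop is a steel bar 18 mm high across the guide, 6 mm to +x of this line, with two domed buttons (y = -26 and 26 mm) whose tips lie on it. The carrier is home when its +x edge meets both tips, its origin then 50 mm to -x of this point.
- carrier: Loose, about 0.5 kg (varies): grey plate 100 (x) x 80 (y) x 10 mm lying on the orange plate between the rails, with a steel cup on it (40 mm across on a 54 mm foot, axis at x -17 mm, rim 42 mm up). Origin: centre of the plate's underside; axes as the fixture's. Starts 25 to 45 mm short of home. 2 to 4 N on its -x edge slides it; the orange plate behind that edge is bare for at least 25 mm.
- handle_grip (a point): On the centre line of the red clamp handle, 85 mm from its root. x axis: along the handle to its free end, 35 mm farther; z axis: square to it, out of the face to push. Handle swings in the fixture's x-z plane at y = 0. Start: steep, leaning to +x, its z facing -x. Locked: points to +x, 3 to 4 degrees above level, z up, this point 70 mm above the fixture's origin. Grip 15 mm wide, 13 mm thick.
- handle_root (a point): Knee pin at the root of the red handle, on its centre line, 85 mm from handle_grip; the red grip covers 37 to 120 mm from it. It wanders as the clamp works (from open to locked about 21 mm down and 14 mm to fixture -x), so the handle turns nearly, not exactly, about it.
- toggle (a joint): Knee angle of the clamp linkage, rad: 0 fully open (handle 77 degrees above level), starts at 0 to 0.6, grows as the handle is pushed over and down; 2.06 dead point, 2.20 locked. The handle turns 74 degrees in all. Friction keeps it where it is left until, at about 1.4, the pad meets the carrier: then it springs back if let go and wants 3 to 10 N at handle_grip, until past the dead point it snaps onto its stop.
- pad_foot (a point): Centre of the lower face of the black rubber cap (16 mm across) under the clamp arm's spindle. Raised while the clamp is open (about 50 to 84 mm above the fixture's origin); it comes down on the grey plate between cup and stop when the carrier is home, 2 mm to +x of the fixture's origin.
- pad: The rubber cap itself, with its origin at the arm's pivot on the bracket (62 mm to +x and 46 mm above the fixture's origin); used for the force of cap on carrier. For its place see pad_foot.
- jar: Bystander: amber glass jar with black lid, 48 mm across, 62 mm high; origin at the centre of its underside. Leave it.
- plate_tool: Bystander: steel measuring plate standing on its disc, disc 40 mm across, slim shaft, 82 mm high; origin at the centre of its underside. Leave it.
- spare_cup: Bystander: spare steel cup, 44 mm across, 36 mm high; origin at the centre of its underside. Leave it.
Mind the look-alikes: they are no part of the job. Leave any purple look-alike of the carrier alone.

How it is judged:
By the outcome, as a careful person would: the job done as asked, in the order asked, and still so for the second after the job is handed in, with the robot touching nothing.
It also fails if it takes over 48 s, if anything falls off the work surface, if the arm or the gripper's body presses on something with over 40 N, if the wrist force passes 120 N, or if a joint passes its speed limit or range.

## Working session

There is one attempt and no reset: what is moved stays moved. The work goes in short steps, each a Python script; the robot and the scene stay as the last script left them, time stands still between calls to the robot, and variables do not carry over. Pictures are saved under pics/ and viewed, at most 10 in all, crops included, and the job is handed in when it is done.

```bash
mkdir -p pics; ls
python3 - <<'E'
from plant import *
import cv2,numpy as np
for n in ("scene","top"):
    im,d=get_image(n); cv2.imwrite(f"pics/{n}0.png",im[:,:,::-1]); np.savez(f"{n}0.npz",im=im,d=d)
    c=get_calibration(n); print(n,c["intrinsics"].round(1).tolist(),c["world_from_camera"].round(3).tolist(),(d>0).mean())
E
```

```text
pics
scene [[433.6, 0.0, 315.9], [0.0, 433.6, 201.6], [0.0, 0.0, 1.0]] [[-0.429, 0.704, -0.566, 1.066], [0.903, 0.324, -0.281, 0.307], [-0.014, -0.632, -0.775, 0.969], [0.0, 0.0, 0.0, 1.0]] 0.99608984375
top [[503.1, 0.0, 323.0], [0.0, 503.1, 191.0], [0.0, 0.0, 1.0]] [[0.0, -0.985, 0.171, 0.208], [-1.0, 0.001, 0.005, -0.005], [-0.005, -0.171, -0.985, 1.614], [0.0, 0.0, 0.0, 1.0]] 0.99587109375
```

View pics/scene0.png

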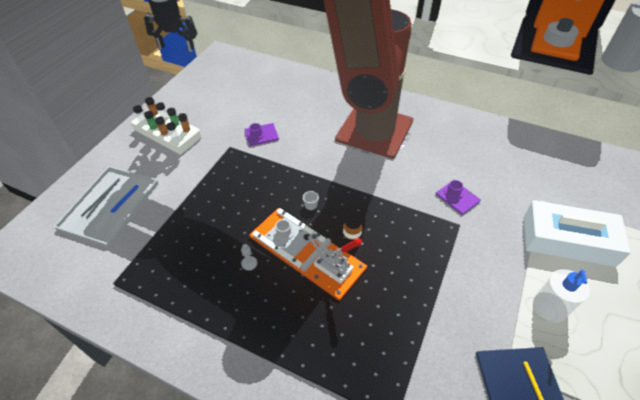

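View pics/top0.png

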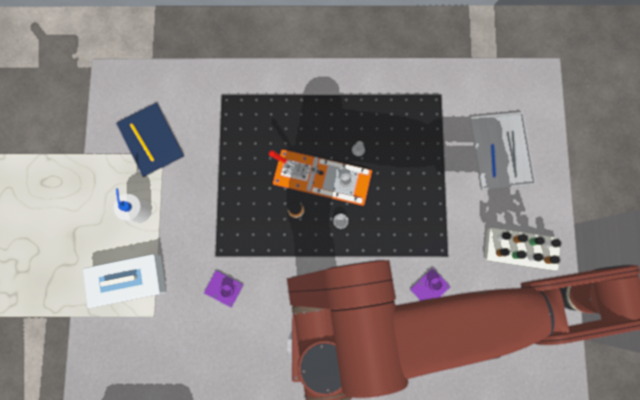

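Scene view: orange fixture about (308,252), red handle (350,245). Top view: fixture (322,178) with +x to the left, handle (276,155), jar (295,210), spare cup (340,221), plate tool (358,148). Next I'll compute the coarse fixture pose and look from the wrist camera.

```bash
cat > h.py <<'E'
import numpy as np,cv2
from plant import *
def cast(uv,z,K,T):
    uv=np.atleast_2d(uv).astype(float); r=np.c_[uv,np.ones(len(uv))]@np.linalg.inv(K).T@T[:3,:3].T
    o=T[:3,3]; return o+r*((z-o[2])/r[:,2])[:,None]
def cal(n): c=get_calibration(n); return np.array(c["intrinsics"]),np.array(c["world_from_camera"])
def orange(im):
    h=cv2.cvtColor(im,cv2.COLOR_RGB2HSV); return cv2.inRange(h,(7,150,120),(20,255,255))
def red(im):
    h=cv2.cvtColor(im,cv2.COLOR_RGB2HSV); return cv2.inRange(h,(0,190,110),(4,255,255))|cv2.inRange(h,(176,190,110),(180,255,255))
def fixture(im,K,T,roi=None):
    m=orange(im)
    if roi is not None: k=np.zeros_like(m); x0,y0,x1,y1=roi; k[y0:y1,x0:x1]=255; m&=k
    v,u=np.nonzero(m); P=cast(np.c_[u,v],0.024,K,T)[:,:2]
    (c,s,a)=cv2.minAreaRect((P*1000).astype(np.float32))
    b=cv2.boxPoints((c,s,a)); e=[b[1]-b[0],b[2]-b[1]]; e=max(e,key=np.linalg.norm); e=e*np.sign(e[1])
    return np.array(c)/1000,s,np.arctan2(e[1],e[0])
def grab(n,f=None):
    K,T=cal(n); im,d=get_image(n)
    if f: cv2.imwrite(f"pics/{f}.png",im[:,:,::-1])
    return im,d,K,T
E
python3 - <<'E'
from h import *
for n,roi in(("top",(255,130,390,220)),("scene",(230,190,390,310))):
    z=np.load(n+"0.npz");K,T=cal(n);print(n,fixture(z["im"],K,T,roi))
    m=red(z["im"]); 
    k=np.zeros_like(m); x0,y0,x1,y1=roi; k[y0:y1,x0:x1]=255; v,u=np.nonzero(m&k); print(len(u),u.min(),u.max(),v.min(),v.max())
    D=z["d"][v,u]; P=(np.c_[u,v,np.ones(len(u))]@np.linalg.inv(K).T*D[:,None])@T[:3,:3].T+T[:3,3]
    print(np.percentile(P,[5,50,95],axis=0).round(3).tolist())
z=np.load("top0.npz");K,T=cal("top")
for nm,p,h in(("jar",(295,210),.074),("cup",(340,221),.048),("tool",(358,148),.06)): print(nm,cast(p,h,K,T).round(3))
W=np.linalg.inv;c=get_calibration("wrist");o=observe()
Rt=cv2.Rodrigues(np.zeros(3))[0]
print(o["tcp_rot"],c["world_from_camera"].round(3).tolist(),c["intrinsics"].round(0).tolist())
E
```

```text
top (array([0.49105081, 0.01693852]), (306.6280822753906, 201.60279846191406), np.float32(1.3269135))
74 269 285 151 161
[[0.556, 0.119, 0.141], [0.562, 0.142, 0.18], [0.571, 0.157, 0.204]]
scene (array([0.49032993, 0.01937862]), (304.1658630371094, 205.9972686767578), np.float32(1.338395))
127 342 360 238 251
[[0.559, 0.121, 0.143], [0.567, 0.142, 0.182], [0.573, 0.159, 0.204]]
jar [[0.416 0.089 0.074]]
cup [[ 0.385 -0.05   0.048]]
tool [[ 0.617 -0.108  0.06 ]]
[-3.13984530e+00 -2.72858278e-04  2.74759079e-01] [[0.273, -0.91, -0.313, 0.25], [-0.962, -0.258, -0.087, -0.579], [-0.002, 0.325, -0.946, 0.374], [0.0, 0.0, 0.0, 1.0]] [[339.0, 0.0, 324.0], [0.0, 339.0, 202.0], [0.0, 0.0, 1.0]]
```

```bash
cat >> h.py <<'E'
from scipy.spatial.transform import Rotation as Ro
def rot(psi,th):
    """tool in fixture x-z plane, th = angle of fingers below level (pi/2 = straight down)"""
    xf=np.array([np.cos(psi),np.sin(psi),0]);Z=np.array([0,0,1.])
    z=xf*np.cos(th)-Z*np.sin(th); x=xf*np.sin(th)+Z*np.cos(th)
    return Ro.from_matrix(np.c_[x,np.cross(z,x),z]).as_euler("xyz").tolist()
def fixture(im,K,T):
    m=cv2.morphologyEx(orange(im),cv2.MORPH_OPEN,np.ones((3,3)))
    u0,v0=[int(round(t)) for t in proj([.52,.02,.03],K,T)]
    v,u=np.nonzero(m); P=cast(np.c_[u,v],0.024,K,T)[:,:2]
    P=P[np.hypot(*(P-[.515,.02]).T)<.18]
    (c,s,a)=cv2.minAreaRect((P*1000).astype(np.float32))
    b=cv2.boxPoints((c,s,a)); e=max([b[1]-b[0],b[2]-b[1]],key=np.linalg.norm); e=e*np.sign(e[1])
    return np.array(c)/1000,s,float(np.arctan2(e[1],e[0]))
def proj(p,K,T):
    q=K@(T[:3,:3].T@(np.array(p)-T[:3,3])); return q[:2]/q[2]
E
python3 - <<'E'
from h import *
psi=1.335
xf=np.array([np.cos(psi),np.sin(psi),0])
F=np.array([.512,.018,.012])
for x,z,th in((-.13,.018,90),(-.091,.018,90),(.09,.17,45),(.16,.077,90)):
    q=inverse_kinematics((F+xf*x+[0,0,z]).tolist(),rot(psi,np.radians(th))); print(None if q is None else np.round(q,2))
gripper_to(0.0)
movep((F-xf*.06+[0,0,.31]).tolist(),rot(psi,np.pi/2))
im,d,K,T=grab("wrist","w1"); np.savez("w1.npz",im=im,d=d,K=K,T=T)
print(fixture(im,K,T),observe()["time_s"],observe()["opening"])
E
```

```text
[-0.38  0.16  2.01 -0.    0.97 -0.15]
[-0.3   0.17  2.01 -0.    0.97 -0.07]
[-0.41  0.07  1.99  0.79  1.35 -0.47]
[ 0.17  0.25  1.78 -0.    1.12  0.4 ]
(array([0.49208923, 0.00240059]), (269.33544921875, 187.71043395996094), 1.3350251913070679) 3.2583 0.0003614234739419971
```

View pics/w1.png

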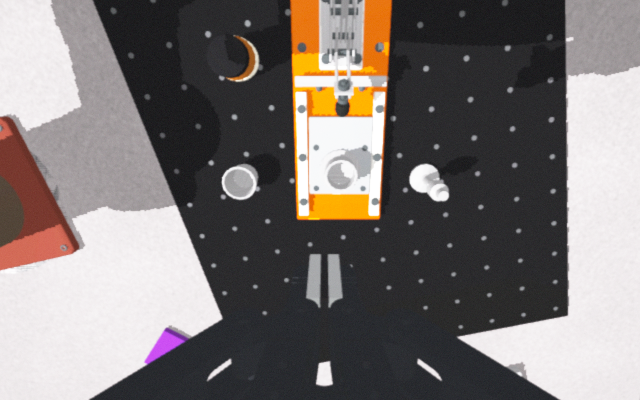

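Wrist view: fixture's −x edge at row 219, columns 297–381; carrier's −x edge near row 194; cup (340,170); stop bar row 82; handle out of frame at the top. I'll fit the edges.

Run:
```python
from h import *
z=np.load("w1.npz");im,K,T=z["im"],z["K"],z["T"]
m=orange(im);m[:,:275]=0;m[:,405:]=0
L=[];R=[]
for v in range(5,212,3):
    u=np.nonzero(m[v])[0]
    if len(u): L.append((u.min()-.5,v));R.append((u.max()+.5,v))
B=[(u,np.nonzero(m[:,u])[0].max()+.5) for u in range(303,376,3)]
def line(p):
    P=cast(p,.024,K,T)[:,:2].astype(np.float32)
    for _ in range(3):
        a=cv2.fitLine(P,cv2.DIST_HUBER,0,.001,.001).ravel(); n=np.array([-a[1],a[0]]); r=(P-a[2:])@n; P=P[abs(r)<.002]
    return a,len(P)
for p in(L,R,B):
    a,n=line(p); print(a.round(4),n,np.degrees(np.arctan2(a[1],a[0])).round(2))
(l,_),(r,_),(b,_)=line(L),line(R),line(B)
dl=l[:2]*np.sign(l[1]);dr=r[:2]*np.sign(r[1]);x=dl+dr;x/=np.linalg.norm(x);y=np.array([-x[1],x[0]])
print("width",(l[2:]-r[2:])@y)
c=(l[2:]@y+r[2:]@y)/2; bx=b[2:]@x
F=x*(bx+.15)+y*c; psi=np.arctan2(x[1],x[0]); print("F",F,"psi",psi,np.degrees(psi))
# carrier: bright vs orange along centre line columns
for u in(318,330,350,362):
    col=m[150:219,u]; k=np.nonzero(col==0)[0].max()+150.5
    e=cast((u,k),.034,K,T)[0,:2]; print(u,k,"carrier -x edge x",(e-F)@x, "y",(e-F)@y)
Ks,Ts=cal("top");t=np.load("top0.npz")["im"]
print([proj([*(F+x*sx*.15+y*sy*.058),.024],Ks,Ts).round(0).tolist() for sx in(-1,1) for sy in(-1,1)])
```

```text
[0.2356 0.9719 0.4724 0.0202] 69 76.37
[ 0.2296  0.9733  0.5828 -0.0224] 65 76.72
[ 0.9723 -0.2336  0.4968 -0.138 ] 25 -13.51
width 0.11719982
F [0.5298577  0.00831732] psi 1.336033 76.54905
318 218.5 carrier -x edge x -0.14444935054390817 y 0.027390908166383548
330 216.5 carrier -x edge x -0.14152570631849032 y 0.010979421802838916
350 202.5 carrier -x edge x -0.12130657327714771 y -0.015851245302699057
362 198.5 carrier -x edge x -0.11564338564276662 y -0.031807388224772366
[[371.0, 170.0], [363.0, 205.0], [281.0, 150.0], [272.0, 184.0]]
```

```bash
cat >> h.py <<'E'
psi=1.336;F=np.array([.530,.0083,.012]);xf=np.array([np.cos(psi),np.sin(psi),0]);yf=np.array([-xf[1],xf[0],0])
def W(x,z,y=0): return (F+xf*x+yf*y+[0,0,z]).tolist()
def Fx(p): d=np.array(p)-F; return np.array([d@xf,d@yf,d[2]]).round(4)
E
python3 - <<'E'
from h import *
movep(W(-.152,.09),rot(psi,np.pi/2)); move_l(W(-.152,.018),.12)
f0=np.array(observe()["ft_force"])
print(move_l(W(-.10,.018),.05,max_force=10))
o=observe();print(Fx(o["eef_pos"]),(np.array(o["ft_force"])-f0).round(1))
print(move_l(W(-.072,.018),.025,max_force=10))
o=observe();print(Fx(o["eef_pos"]),(np.array(o["ft_force"])-f0).round(1),o["time_s"])
im,d,K,T=grab("wrist","w2"); np.savez("w2.npz",im=im,d=d,K=K,T=T)
E
```

```text
False
[-0.0998 -0.      0.018 ] [-1.3 -0.5  0.4]
True
[-0.0895 -0.0003  0.018 ] [-0.5 -3.2  2.1] 6.7667
```

View pics/w2.png

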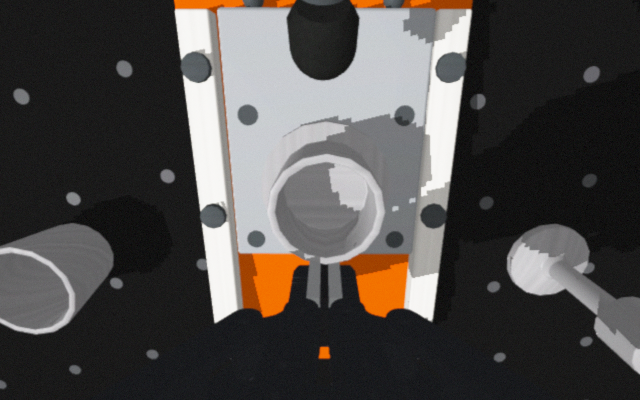

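The carrier's +x edge (row 8) has reached the buttons, and the tips press on its −x edge (row 253). I'll verify by pressing again, then move to look at the handle.

Run:
```python
from h import *
print(move_l(W(-.072,.018),.02,max_force=14))
o=observe();print(Fx(o["eef_pos"]),np.round(o["ft_force"],1))
hold(.2);o=observe();print(Fx(o["eef_pos"]),np.round(o["ft_force"],1))
move_l(W(-.115,.018),.1)
im,d,K,T=grab("wrist"); 
# gap between carrier edge & stop line
m=orange(im); m[:, :240]=0; m[:,410:]=0
for u in (250,275,390,400):
    v=np.nonzero(m[:,u])[0]; v=v[v>150]; print(u,v.min() if len(v) else 0, Fx(cast((u,v.min()-.5),.034,K,T)[0]) if len(v) else 0)
move_l(W(-.115,.18),.25)
th=np.radians(45)
movep(W(.02,.24),rot(psi,th))
im,d,K,T=grab("wrist","w3"); np.savez("w3.npz",im=im,d=d,K=K,T=T)
v,u=np.nonzero(red(im)); D=d[v,u]; P=(np.c_[u,v,np.ones(len(u))]@np.linalg.inv(K).T*D[:,None])@T[:3,:3].T+T[:3,3]-F
Q=np.c_[P@xf,P@yf,P[:,2]]; print(len(Q),np.percentile(Q,[2,25,50,75,98],axis=0).round(4).tolist(),observe()["time_s"])
```

```text
True
[-0.0895 -0.0004  0.0179] [-0.3 -3.4  3.4]
[-0.0895 -0.0003  0.0179] [-0.6 -2.3  2.4]
250 202 [-0.0787  0.0323  0.022 ]
275 202 [-0.0787  0.0214  0.022 ]
390 203 [-0.0791 -0.0284  0.022 ]
400 203 [-0.0791 -0.0327  0.022 ]
1479 [[0.1108, -0.0066, 0.1271], [0.122, -0.0031, 0.1467], [0.1322, 0.0002, 0.1653], [0.1412, 0.0036, 0.1819], [0.1511, 0.007, 0.193]] 9.4417
```

View pics/w3.png

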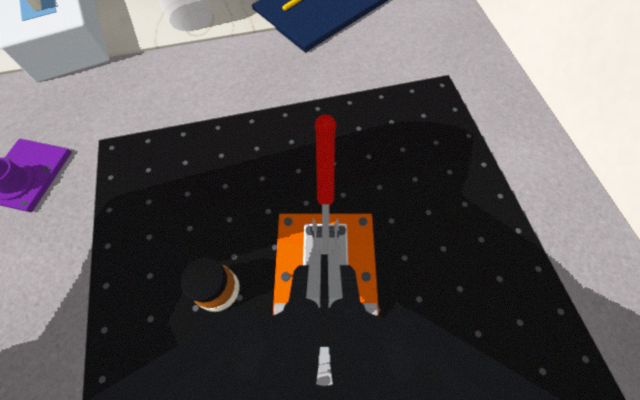

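Wrist view: red grip runs from (325,205) to (325,118), centred on y≈0, about 59° above level. The carrier edge is square and doesn't move under 14 N. I'll push the handle along its arc, first part way.

```bash
cat >> h.py <<'E'
def pose(phi,s=.088,off=.0065):
    k=np.clip((60-phi)/56.5,0,1); r=np.array([.097-.011*k,.090-.025*k]); p=np.radians(phi)
    c=r+s*np.array([np.cos(p),np.sin(p)])+off*np.array([-np.sin(p),np.cos(p)])
    return c,np.radians(max(90-phi,45))
def step(phi,feed=.06,off=.0065,mf=35):
    c,th=pose(phi,off=off); hit=move_l(W(*c),feed,rotation=rot(psi,th),max_force=mf)
    o=observe(); print(phi,hit,Fx(o["eef_pos"]),np.round(o["ft_force"],1),round(o["time_s"],2)); return hit
E
python3 - <<'E'
from h import *
c,th=pose(60,off=.03); movep(W(*c),rot(psi,th))
for phi in(57,50,43,36,30):
    if step(phi): break
im,d,K,T=grab("scene"); cv2.imwrite("pics/s2.png",cv2.resize(im[180:320,220:420,::-1],(800,560),interpolation=cv2.INTER_CUBIC))
E
```

```text
57 False [0.139  0.0002 0.1658] [ 0.2  0.3 -0.6] 10.59
50 False [0.1468 0.0005 0.1565] [ 1.1 -0.   0.5] 10.94
43 False [0.154  0.0003 0.1472] [ 0.2 -0.1  0.5] 11.29
36 False [0.1603 0.0002 0.1369] [-0.1  0.2 -0.5] 11.65
30 False [0.1644 0.0004 0.1263] [ 0.1 -0.8 -0.1] 11.98
```

View pics/s2.png

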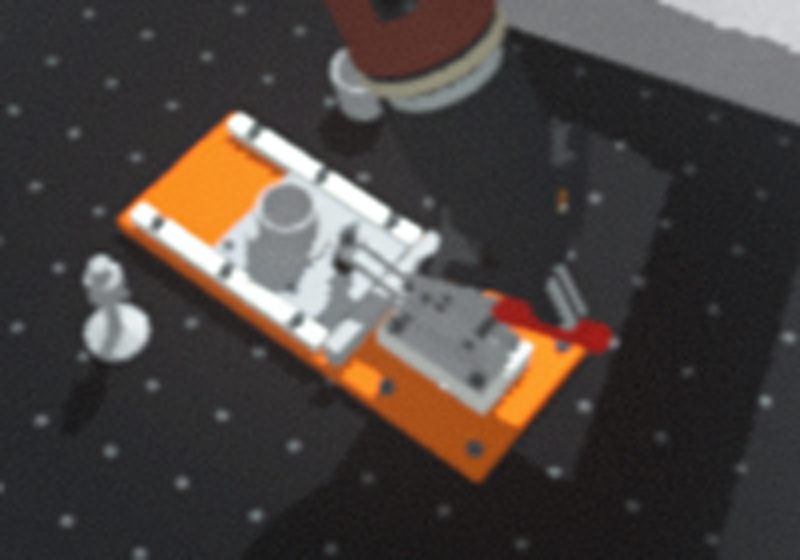

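Scene crop: fingertips rest on the red grip near (570,310), the handle has followed, and the arm is coming down towards the plate. Next I push through the dead point.

Run:
```python
from h import *
for phi in(24,18,13,9,6,4,2,0):
    if step(phi,feed=.04): break
hold(.3); o=observe(); print(Fx(o["eef_pos"]),np.round(o["ft_force"],1))
```

```text
24 False [ 1.674e-01 -1.000e-04  1.158e-01] [ 0.1 -2.   2.6] 12.46
18 False [ 0.1704 -0.0002  0.105 ] [-0.9 -2.3  3.5] 12.89
13 False [ 0.1724 -0.      0.0953] [-0.   0.1  2.5] 13.28
9 False [0.1731 0.0007 0.0871] [-0.4  0.2 -0.3] 13.62
6 False [0.1734 0.0006 0.0813] [-0.4  0.1  1.2] 13.93
4 False [0.1735 0.0003 0.0777] [0.  0.4 0.4] 14.18
2 False [ 0.1732 -0.0005  0.0756] [-2.2 -3.1  4.9] 14.43
0 False [ 0.1733 -0.0012  0.0743] [-5.6 -5.4 14.2] 14.68
[ 0.1733 -0.0011  0.0743] [-5.1 -4.5 15.7]
```

Run:
```python
from h import *
print(move_l(W(.173,.066),.03,max_force=15), Fx(observe()["eef_pos"]))
move_l(W(.173,.15),.15); movep(W(.02,.27),rot(psi,np.pi/4)); hold(.3)
im,d,K,T=grab("wrist","w4")
v,u=np.nonzero(red(im)); D=d[v,u]; P=(np.c_[u,v,np.ones(len(u))]@np.linalg.inv(K).T*D[:,None])@T[:3,:3].T+T[:3,3]-F
Q=np.c_[P@xf,P@yf,P[:,2]]; print(len(Q),np.percentile(Q,[5,50,95],axis=0).round(4).tolist())
movep(W(-.10,.30),rot(psi,np.pi/2))
im2,d,K,T=grab("wrist"); m=orange(im2)
u0,v0=proj(W(-.1,.012),K,T).round().astype(int)
for y in(-.03,-.025,.025,.03):   # orange strip behind carrier
    xs=np.arange(-.14,-.05,.001); px=np.array([proj(W(x,.012,y),K,T) for x in xs]).round().astype(int)
    print(y,xs[m[px[:,1],px[:,0]]>0].max().round(4))
print(observe()["time_s"])
cv2.imwrite("pics/f.png",np.hstack([im[100:400,130:530],cv2.resize(im2[0:240,180:500],(400,300))])[:,:,::-1])
```

```text
True [ 0.1733 -0.002   0.0735]
727 [[0.1232, -0.006, 0.0729], [0.1572, -0.0, 0.076], [0.1926, 0.0067, 0.0794]]
-0.03 -0.081
-0.025 -0.081
0.025 -0.081
0.03 -0.081
17.875
```

View pics/f.png

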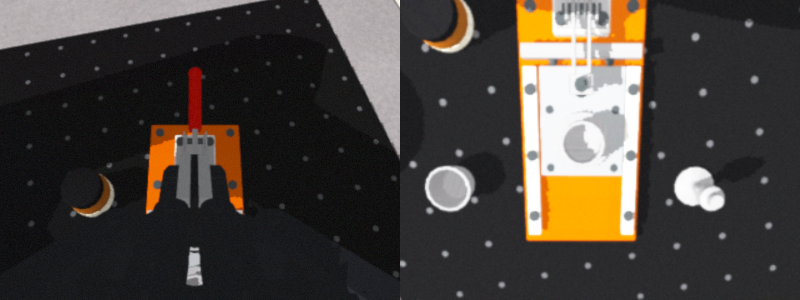

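The handle lies at its locked height (grip face 76 mm, expected 76.5). It stays there after release, and the carrier is still home and square with the bystanders undisturbed.

```bash
python3 -c "
from plant import *
print(job_done())"
```

```text
the job is handed in; nothing more can be done
None
```

The carrier is home against the stop, the toggle clamp is locked down on it, the hand is clear, and the job was handed in at about 18 s of the 48 s allowed; no verdict came back.

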